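# Set the coffee grinder's dial from the coarse side and lock it

### The arm

A 7-joint arm with a two-finger parallel gripper is mounted at the origin on a cart in front of the work surface, level with it; the furniture and walls round the work are solid. World frame = base frame: x ahead of the robot, y to its left, z up, the work surface at z = 0. Lengths are in m, angles in rad, forces in N, time in s.
With the tool pointing down it reaches from about 0.425 to 0.875 m from the base axis. Payload 4.7 kg.
Tool frame: the origin (TCP) lies midway between the tips of the shut fingers; the grasp point (between the pads) lies 19 mm behind it; z points along the fingers, y is the line along which they close (so a half turn about z gives the same grasp; the last joint's range is limited). The gripper opens to 87 mm and grips with 3 to 60 N. Pads are 19 mm wide; open, the fingers measure 117 mm over their backs; the gripper's body (75 mm by 190 mm) begins 51 mm behind the grasp point.
Start: joints at [1.321, 0.321, -0.07, 1.45, 0.023, 1.371, -0.057], TCP at [0.169, -0.628, 0.223] pointing down, gripper open.
Joint ranges: [-2.86, 2.86], [-0.3, 2.09], [-1.38, 1.24], [0.06, 2.45], [-1.56, 4.7], [0.09, 2.05], [-2.69, 2.69]. Speed limits (rad/s): [2.57, 2.57, 3.14, 3.14, 3.14, 3.14, 3.14].

### API

Orientations are given as a rotation vector (axis times angle).
In Python, from bench import ctrl, get_image, calibration gives the robot as it stands.
- The arm moves only by the tool apply_moves, never from a script. Its arguments are lists of equal length, an entry for each row: "dp": the shift along the tool's x, y, z in m, a list of three; "twist": the turn, a rotation vector about the tool's x, y, z in rad, a list of three; "fingers": the closure, from 0 (fully open) to 1 (shut). In form: {"dp": [[dx, dy, dz], ...], "twist": [[ax, ay, az], ...], "fingers": [fingers, ...]}. A call has 1 to 10 rows; each row shifts and turns the commanded pose from where the row before left it, along the tool's axes as they then stand; what a row does not reach is not made up. A row lasts 1/10 s, in which the tool goes at most 50 mm and 8.59 degrees, less where a joint would pass 70% of its speed; a pose out of reach is approached as far as the arm can. A call is refused whole if a number of a shift passes 0.05 or a number of a turn 0.15, either way. A call with a gripper value outside its range is refused whole. The fingers move at their own pace and stop on an object; "newtons" is the grip in N (left out, the last holds). Time passes only in rows, so rows that do not move let the fingers close. It gives the time, the measured TCP pose, the force, the opening and the grip force at its end, in the units of the state.
- ctrl.get_state(): the state, without advancing time (a new reading comes with each control period).
- get_image(name): name is "side" or "top" or "wrist"; returns the picture (480x640x3 uint8, red, green, blue); there is no depth.
- calibration(name): a dict with "fx", "fy", "cx", "cy" (pixels), "eye" and "attitude" of the camera in the world; the wrist camera has in their place "hand_eye" (4x4, takes a point from camera to tool coordinates, whose origin is the TCP and whose axes are the flange's). Camera axes: x right, y up, looking along -z (the intrinsics and any distortion apply to the point x, -y, -z); pixel columns grow to the right and rows downward; lengths in m; the calibration is good to about 2 mm. A picture is of the moment at which its call begins: read the wrist's pose just before it. calibration takes no time and is no camera call.
- ctrl.close_job(): hands the job in; it is judged then, once.
The state is a dict: "time": time; "joint_positions": joint angles; "qd": joint speeds; "joint_torque": joint torques, N m; "position": TCP position; "tool_rot": TCP orientation; "ft_force": force on the tool from outside, world axes, zero at the start; "torque": the same for the moment, N m; "grip_width": opening from 0.0 (shut) to 1.0 (fully open); "grip_force": force on a finger pad.
Only numpy, scipy, OpenCV 4.12 (cv2) and the standard library are available. Lean on these libraries where they do the work, as an engineer would, in place of code of your own. Each camera call takes 0.05 s, during which the arm holds its last target. There are 200 camera calls.

### The job

The coffee grinder is set too fine. Loosen the knurled lock ring on top by about a sixth of a turn (left-hand thread: it loosens clockwise and tightens anticlockwise, seen from above), turn the dial below it clockwise until its long set mark is at least two divisions past the pointer on the head, then bring it back anticlockwise and stop with the mark at the pointer, so that the play in the drive is taken up from the coarse side. Then tighten the lock ring fully again and put the lid on the bean throat, leaving the glass under the chute and the small dark mug and the spoon where they are.

Things in the scene. Friction and masses are not known exactly. Their poses are not given: they have to be found in the camera images.
- lock_ring (a joint): lock ring, rad: 0 = fully tight on its stop, grows clockwise seen from above = looser (left-hand thread), up to 1.9. It starts tight (0 to 0.05). From about 0.35 down to 0 it clamps the dial harder and harder so that the dial cannot be turned; above that the dial is free. It takes 0.15 to 0.2 N m to turn, and stays where it is left. Loose enough is 0.5 or more, tight is under 0.15
- lock_grip (a point): point on the vertical axis of the lock ring, at half height where the ring is gripped. The ring is a knurled steel cylinder of 44 mm diameter, 24 mm tall (12 mm above and below this point), hollow (the bean throat, 33 mm bore); it rises 1.2 mm per rad as it is loosened. A small black notch in its top face stands on the pointer's side when it is tight and turns with it. The dial's top face, 60 mm in diameter, is 15 mm below this point
- dial_grip (a point): point on the same vertical axis, where the dial below the lock ring is gripped. The dial's grip is a knurled aluminium cylinder of 60 mm diameter, from 17 mm below to 11 mm above this point, over a graduated flange of 94 mm diameter whose top is 17 mm below this point. Fingers can come down outside the lock ring and take the grip at any yaw
- set_mark (a point): the dial's set mark, the one long thick black line across the flange (all other lines are shorter and thinner), at its outer end: 46 mm from the axis. It turns with the dial. The dial has 36 divisions of 10 degrees (0.1745 rad, 8 mm at the flange's rim). At the start it stands 0.35 to 0.95 rad anticlockwise of the index (too fine); turning the dial clockwise opens the burrs (coarser) and brings the mark to the index
- index (a point): tip of the small black pointer block on the white head, at the side that faces the robot, 46 mm from the axis: the mark is set when it lies at this point. Fixed to the grinder
- dial (a joint): play between dial and burr carrier, rad, clockwise positive, -0.12 to 0.12: turning the dial clockwise first takes it to 0.12, then the carrier follows; turning it anticlockwise first takes it to -0.12 (coarse-side play taken up), then the carrier follows back. Not visible from outside. The dial needs about 0.25 N m when it drives the carrier and stays where it is left
- carrier (a joint): angle of the hidden burr carrier, rad, clockwise (coarser) positive. The angle of the set mark past the index, clockwise positive, is carrier + dial, 0 when the mark is at the index. Range -1.25 to 1.5
- throat (a point): centre of the mouth of the bean throat: the top face of the lock ring, 33 mm bore, upward opening
- grinder: the white coffee grinder, fixed to the worktop, 176 x 112 mm foot, 130 mm tall to the top of its head, 192 mm to the top of the lock ring. Origin on the worktop under the dial's axis; x points from the pointer to the motor column at its back, z up
- lid_knob (a point): centre of the lid's dark wooden knob (21 mm diameter, from 8 mm below to 9 mm above this point, over a 16 mm wide neck); the lid lies upright on its spigot on the worktop, this point 27 mm above its underside. Lid: steel disc of 45 mm diameter and 5 mm thick, top 14 mm below this point; below the disc a spigot 26 mm in diameter and 8 mm long that drops into the throat with 3.5 mm room all round
- lid_foot (a point): centre of the underside of the lid's disc, which rests on the lock ring's top face when the lid is on; z axis up through the knob
- dosing_glass: small clear glass, 50 mm wide, 58 mm tall, standing on the grinder's foot under the chute; to be left there. Origin in its underside
- coffee_mug: small dark mug on the right, 54 mm tall; bystander. Origin in its underside
- spoon: teaspoon lying on the worktop on the left, 137 mm long; bystander. Origin in its underside
There are look-alikes about, which are no part of the job. What is shaped like the part that bears lid_knob but blue is not meant.

How it is judged:
On the way, in this order (a step that is already met when the one before it is completed fails the run):
1. the lock ring has been loosened (clockwise) (value of joint lock_ring above 0.5 rad), for 0.1 s.
2. the dial has been opened clockwise past the set mark by more than the play (value of joint carrier above 0.1 rad), for 0.1 s.
3. the mark has been brought back to the index anticlockwise, play taken up (horizontal distance between set_mark and index below 0.0045 m and value of joint dial below -0.07 rad), for 0.2 s.
4. the lock ring has been tightened again (value of joint lock_ring below 0.15 rad), for 0.1 s.
At the end, for the whole second after the job is handed in: Set mark within 4.5 mm (half a division) of the index, play taken up from the coarse side (joint dial under -0.07), lock ring tight (under 0.15 rad), lid at rest and level on the lock ring with its spigot in the throat (lid_foot within 6 mm of throat, tilt under 0.08), glass upright under the chute (all of step 3 and value of joint lock_ring below 0.15 rad and distance between lid_foot and throat below 0.006 m and angle between lid_foot's own z axis and vertical below 0.08 rad and angle between dosing_glass's own z axis and vertical below 0.1 rad and linear speed of lid below 0.02 m/s); the robot touches nothing.
It fails at once if the dosing glass was displaced (distance of dosing_glass from where it was at the start of the episode above 0.02 m).
It fails at once if a bystander was displaced (distance of any of coffee_mug, spoon from where it was at the start of the episode above 0.03 m).
It also fails if it takes over 64 s, if anything falls off the work surface, if the arm or the gripper's body presses on something with over 40 N, if the wrist force passes 120 N, or if a joint passes its speed limit or range.

## Working session

There is one attempt and no reset: what is moved stays moved. The work goes in short steps, Python scripts to look and compute and a tool call to move; the robot and the scene stay as the last step left them, time stands still between calls to the robot, and variables do not carry over. Pictures are saved under pics/ and viewed, at most 10 in all, crops included, and the job is handed in when it is done.

Besides the shell and the picture viewer there is one more tool, called after "Call:" as name(argument=value, ...) on one line, values as JSON. apply_moves: Moves the arm, as the interface text tells. Its arguments: {"type":"object","properties":{"dp":{"type":"array"},"twist":{"type":"array"},"fingers":{"type":"array"},"newtons":{"type":"number"}},"required":["dp","twist","fingers"]}

```bash
mkdir -p pics; ls
python3 - <<'E'
from bench import ctrl,get_image,calibration
import cv2
for n in("side","top"):
    cv2.imwrite(f"pics/{n}0.png",get_image(n)[...,::-1]); print(n,calibration(n))
print(calibration("wrist")); print(ctrl.get_state())
E
```

```text
pics
side {'fx': 448.78415566365084, 'fy': 448.78415566365084, 'cx': 318.7967916620283, 'cy': 238.74841410286913, 'eye': array([ 0.10836326, -0.98555733,  1.04156718]), 'attitude': array([ 0.81071712, -0.18474295, -0.40808748])}
top {'fx': 535.3665316308375, 'fy': 535.3665316308375, 'cx': 321.170724122599, 'cy': 235.98247115452, 'eye': array([ 0.39713111, -0.08482448,  1.34500639]), 'attitude': array([ 0.07895932, -0.07249478, -1.56479306])}
{'fx': 396.7478067351048, 'fy': 396.7478067351048, 'cx': 316.51505482191214, 'cy': 239.68548708777936, 'hand_eye': array([[ 1.14500546e-04,  9.53834558e-01,  3.00332521e-01,
         8.23304309e-02],
       [ 9.99999874e-01,  3.74085272e-05, -5.00052665e-04,
         5.86816057e-04],
       [-4.88202510e-04,  3.00332540e-01, -9.53834434e-01,
        -1.61216442e-01],
       [ 0.00000000e+00,  0.00000000e+00,  0.00000000e+00,
         1.00000000e+00]])}
{'time': 0.1, 'joint_positions': array([ 1.32111477,  0.32173636, -0.0700971 ,  1.45152551,  0.022603  ,
        1.37078535, -0.05691381]), 'qd': array([-1.03321214e-03, -1.97004433e-03,  3.28659713e-05, -1.43625597e-03,
        1.58286193e-04, -1.16609999e-03,  7.56797342e-04]), 'joint_torque': array([-8.09826579e-04, -4.92571199e+01, -4.05682744e-01, -3.13401175e+01,
       -6.42431667e-02,  3.95095150e-02,  8.78225228e-05]), 'position': array([ 0.16931214, -0.62706657,  0.2215929 ]), 'tool_rot': array([-3.11267810e+00, -4.12971481e-01,  4.84344582e-04]), 'ft_force': array([ 0.3128001 ,  0.30079836, -0.9426    ]), 'torque': array([-0.04664182, -0.02844278, -0.0230189 ]), 'grip_force': 0.0, 'grip_width': 0.9986320578248554}
```

View pics/side0.png

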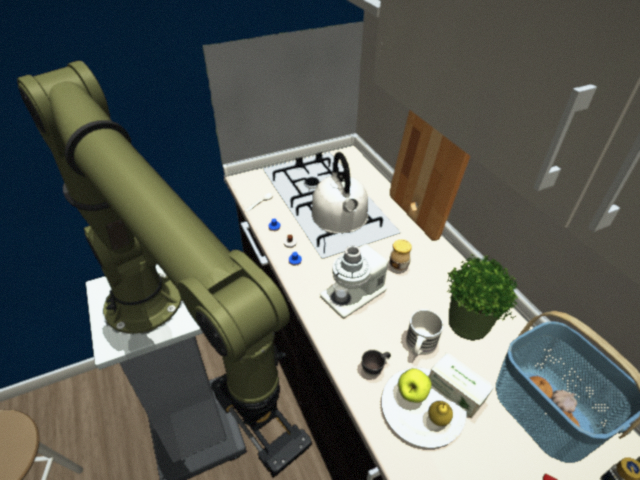

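View pics/top0.png

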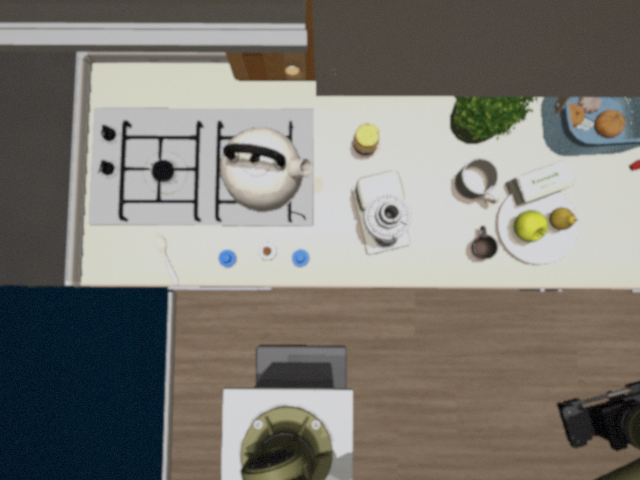

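The top view shows the ring mouth at about (390,212), the lid with the brown knob at (267,253), blue look-alikes at (228,258) and (301,258), the mug at (484,246) and the spoon at (167,257). The side view agrees: ring at (352,254), knob at (290,240).

```bash
cat > h.py <<'E'
import numpy as np, cv2
from scipy.spatial.transform import Rotation as R
from bench import ctrl,get_image,calibration
def cam(n,s=None):
    c=calibration(n)
    if n=="wrist":
        s=s or ctrl.get_state(); T=np.eye(4); T[:3,:3]=R.from_rotvec(s["tool_rot"]).as_matrix(); T[:3,3]=s["position"]
        T=T@c["hand_eye"]; return c,T[:3,:3],T[:3,3]
    return c,R.from_rotvec(c["attitude"]).as_matrix(),np.array(c["eye"])
def pix(C,u,v,z):
    c,A,e=C; d=A@np.array([(u-c["cx"])/c["fx"],-(v-c["cy"])/c["fy"],-1]); return e+d*(z-e[2])/d[2]
def proj(C,p):
    c,A,e=C; q=A.T@(np.array(p)-e); return c["cx"]+c["fx"]*q[0]/-q[2], c["cy"]-c["fy"]*q[1]/-q[2]
def snap(n,f,crop=None,k=1):
    s=ctrl.get_state(); C=cam(n,s); im=get_image(n)[...,::-1]
    if crop: x0,y0,x1,y1=crop; im=im[y0:y1,x0:x1]
    if k!=1: im=cv2.resize(im,None,fx=k,fy=k,interpolation=cv2.INTER_CUBIC)
    cv2.imwrite(f"pics/{f}.png",im); return C,s
def world2tool(v,s): return R.from_rotvec(s["tool_rot"]).as_matrix().T@np.array(v)
E
python3 - <<'E'
from h import *
t=cam("top");s=cam("side")
for n,z,pt,ps in(("ring",.192,(390,212),(352,251)),("knob",.03,(267,252),(290,239)),("blueR",.03,(301,258),(295,258)),("mug",.054,(484,243),(373,358))):
    print(n,pix(t,*pt,z),pix(s,*ps,z))
S=ctrl.get_state();print(R.from_rotvec(S["tool_rot"]).as_matrix())
E
```

```text
ring [ 0.56172276 -0.22904844  0.192     ] [ 0.56204765 -0.23510814  0.192     ]
knob [0.48418358 0.0540602  0.03      ] [0.48825699 0.04422157 0.03      ]
blueR [ 0.46979327 -0.02977229  0.03      ] [ 0.46900062 -0.04468571  0.03      ]
mug [ 0.50679952 -0.472806    0.054     ] [ 0.50185361 -0.47671051  0.054     ]
[[ 9.65404161e-01  2.60757617e-01 -5.21352448e-04]
 [ 2.60758123e-01 -9.65402865e-01  1.58392016e-03]
 [-9.02958987e-05 -1.66507000e-03 -9.99998610e-01]]
```

Both cameras agree to about 6 mm: ring at (0.562,-0.232), knob at about (0.486,0.05). I'll move above the grinder for a near look.

Call:
apply_moves(dp=[[0.02,-0.015,-0.04],[0.0385,-0.0295,-0.01],[0.0385,-0.0295,-0.01],[0.0385,-0.0295,-0.01],[0.0385,-0.0295,-0.01],[0.0385,-0.0295,-0.01],[0.0385,-0.0295,-0.01],[0.0385,-0.0295,-0.01],[0.0385,-0.0295,-0.01],[0.0385,-0.0295,0]], twist=[[0,0,0],[0,0,0],[0,0,0],[0,0,0],[0,0,0],[0,0,0],[0,0,0],[0,0,0],[0,0,0],[0,0,0]], fingers=[0,0,0,0,0,0,0,0,0,0])

```text
time: 1.1
position: [0.4514, -0.2596, 0.3439]
tool_rot: [3.112, 0.413, 0.003]
ft_force: [1.2, -0.3, -0.3]
grip_width: 1.001
grip_force: 0.0
```

Run:
```python
from h import *
C,s=snap("wrist","w1"); s=ctrl.get_state()
print(s["time"],s["position"],s["tool_rot"],s["joint_positions"],proj(C,(.562,-.232,.192)))
```

```text
1.15 [ 0.45695556 -0.24989448  0.34334407] [-3.10803191 -0.43328518 -0.00845642] [ 0.87629433  0.02948257 -0.43106504  1.55363268  0.00643254  1.55860236
 -0.84842542] (np.float64(318.00362480730547), np.float64(69.61148556002365))
```

View pics/w1.png

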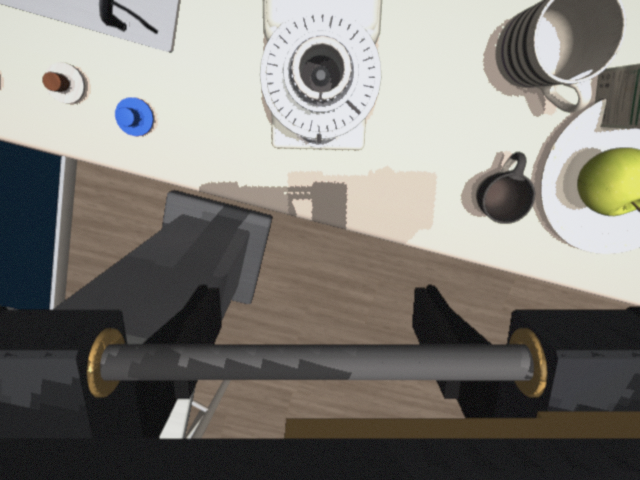

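The ring is at about (321,72), the pointer at (319,138) and the thick set mark near (353,105), to the right of the pointer, which is anticlockwise as expected. The lid knob is at (56,82). I'll enlarge the dial.

Run:
```python
from h import *
im=cv2.imread("pics/w1.png")[0:160,240:400]; cv2.imwrite("pics/w1c.png",cv2.resize(im,None,fx=3.7,fy=3.7,interpolation=cv2.INTER_CUBIC))
```

```text
(no output)
```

View pics/w1c.png

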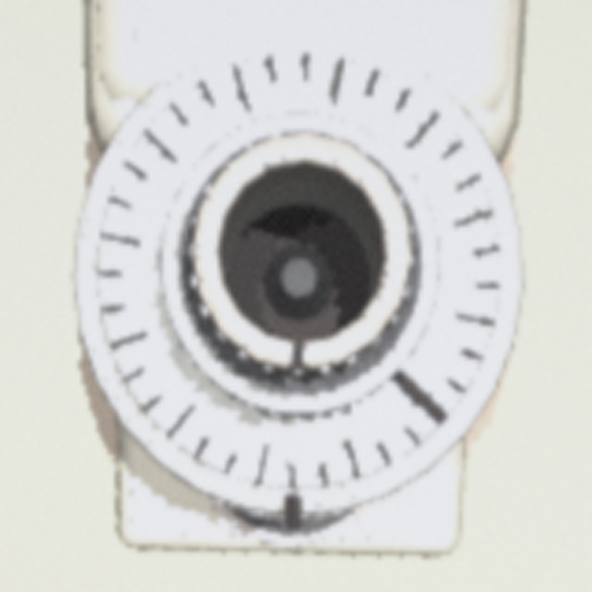

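Run:
```python
from h import *
s={"position":np.array([.4514,-.2596,.3439]),"tool_rot":np.array([3.112,.413,.003])}
C=cam("wrist",s)
c=pix(C,321.6,68.1,.192);f=pix(C,320.8,78.4,.137);m=pix(C,359.2,113.2,.137);i=pix(C,318.9,133.8,.137);k=pix(C,56,81,.036);l=pix(C,65,84,.010)
for n,p in zip("cfmikl",(c,f,m,i,k,l)): print(n,p.round(4))
for o in(c,f):
  a=lambda p:np.arctan2(*(p-o)[1::-1]); print(np.linalg.norm((m-o)[:2]),np.linalg.norm((i-o)[:2]),a(m)-a(i),a(i))
S=ctrl.get_state();A=R.from_rotvec(S["tool_rot"]).as_matrix();print(S["position"],A[:2,0],S["time"])
```

```text
c [ 0.5637 -0.2343  0.192 ]
f [ 0.5614 -0.235   0.137 ]
m [ 0.5426 -0.2754  0.137 ]
i [ 0.5163 -0.2456  0.137 ]
k [0.4912 0.0462 0.036 ]
l [0.4884 0.0516 0.01  ]
0.046193218355200065 0.04866618109629526 0.8630305771621516 -2.9063264139218776
0.044482138214117777 0.04625188837768566 0.9058844565464166 -2.9112515881266083
[ 0.45695556 -0.24989448  0.34334407] [0.96185758 0.2734888 ] 1.15
```

The mark stands 0.88 rad anticlockwise and the measured radii match 46 mm. The axis is at (0.5625,-0.2345). Next I go over the ring and pre-turn the hand anticlockwise.

Call:
apply_moves(dp=[[0.0385,0.0013,0.02],[0.0385,0.0013,0.02],[0.0385,0.0013,0.02],[0,0,0.01],[0,0,0.01],[0,0,0.01],[0,0,0.01],[0,0,0],[0,0,0],[0,0,0]], twist=[[0,0,0],[0,0,0],[0,0,0],[0,0,-0.15],[0,0,-0.15],[0,0,-0.15],[0,0,-0.15],[0,0,0],[0,0,0],[0,0,0]], fingers=[0,0,0,0,0,0,0,0,0,0])

```text
time: 2.15
position: [0.5628, -0.235, 0.2431]
tool_rot: [2.854, 1.311, 0.001]
ft_force: [-0.1, 1.4, -0.4]
grip_width: 0.998
grip_force: 0.0
```

```bash
cat > st.py <<'E'
from h import *
import sys
s=ctrl.get_state();A=R.from_rotvec(s["tool_rot"]).as_matrix()
print("t",s["time"],"p",s["position"].round(4),"yaw",np.arctan2(A[1,0],A[0,0]).round(3),"tilt",A[:2,2].round(4),"j",s["joint_positions"].round(3))
print("f",s["ft_force"].round(1),"m",s["torque"].round(2),"w",round(s["grip_width"]*87,1),s["grip_force"])
if len(sys.argv)>3:
    d=np.array([float(x) for x in sys.argv[1:4]])-s["position"]; print("tool delta",(A.T@d).round(4))
E
python3 st.py .5625 -.2345 .169
```

```text
t 2.15 p [ 0.5628 -0.235   0.2431] yaw 0.861 tilt [ 0.0007 -0.0004] j [ 0.81   0.271 -0.556  1.511  0.144  1.4   -0.464]
f [-0.1  1.4 -0.4] m [-0.04 -0.04 -0.  ] w 86.9 0.0
tool delta [ 0.0002 -0.0007  0.0741]
```

Call:
apply_moves(dp=[[0,0,0.02],[0,0,0.02],[0,0,0.02],[0,0,0.0135],[0,0,0],[0,0,0],[0,0,0],[0,0,0],[0,0,0]], twist=[[0,0,0],[0,0,0],[0,0,0],[0,0,0],[0,0,0],[0,0,0],[0,0,0],[0,0,0],[0,0,0]], fingers=[0,0,0,0,0,1,1,1,1], newtons=40)

```text
time: 3.05
position: [0.5631, -0.235, 0.1699]
tool_rot: [2.852, 1.314, 0.001]
ft_force: [1.0, -0.2, 0.7]
grip_width: 0.723
grip_force: 0.0
```

```bash
python3 st.py
```

```text
t 3.05 p [ 0.5631 -0.235   0.1699] yaw 0.864 tilt [ 0.0012 -0.0007] j [ 0.805  0.313 -0.549  1.611  0.17   1.264 -0.481]
f [ 1.  -0.2  0.7] m [ 0.04 -0.07 -0.02] w 62.9 0.0
```

Call:
apply_moves(dp=[[0,0,0],[0,0,0],[0,0,0],[0,0,0],[0,0,0]], twist=[[0,0,0],[0,0,0],[0,0,0],[0,0,0],[0,0,0]], fingers=[1,1,1,1,1])

```text
time: 3.55
position: [0.5628, -0.2349, 0.1693]
tool_rot: [2.853, 1.315, 0.0]
ft_force: [1.5, -1.7, 3.5]
grip_width: 0.501
grip_force: 56.0
```

Call:
apply_moves(dp=[[0,0,-0.0001],[0,0,-0.0002],[0,0,-0.0002],[0,0,-0.0002],[0,0,-0.0002],[0,0,-0.0002],[0,0,-0.0002],[0,0,0],[0,0,0]], twist=[[0,0,0.1],[0,0,0.15],[0,0,0.15],[0,0,0.15],[0,0,0.15],[0,0,0.15],[0,0,0.15],[0,0,0.05],[0,0,0]], fingers=[1,1,1,1,1,1,1,1,1])

```text
time: 4.45
position: [0.5621, -0.2329, 0.1706]
tool_rot: [-3.127, 0.289, 0.003]
ft_force: [-3.9, 3.9, 4.3]
grip_width: 0.503
grip_force: 49.1
```

```bash
python3 st.py
```

```text
t 4.45 p [ 0.5621 -0.2329  0.1706] yaw -0.184 tilt [-0.002   0.0012] j [ 0.689  0.292 -0.407  1.615  0.119  1.262 -1.495]
f [-3.9  3.9  4.3] m [0.55 0.76 0.18] w 43.8 49.11736727692187
```

The ring turned 1.05 rad with the grip holding at 44 mm. I'll release it and turn back, ready for the dial.

Call:
apply_moves(dp=[[0,0,0],[0,0,0],[0,0,0],[0,0,0],[0,0,0],[0,0,0],[0,0,0],[0,0,0],[0,0,0],[0,0,0]], twist=[[0,0,0],[0,0,0],[0,0,0],[0,0,-0.15],[0,0,-0.15],[0,0,-0.15],[0,0,-0.15],[0,0,-0.15],[0,0,-0.15],[0,0,0]], fingers=[0,0,0,0,0,0,0,0,0,0])

```text
time: 5.45
position: [0.5624, -0.2352, 0.1698]
tool_rot: [-2.943, -1.097, 0.001]
ft_force: [0.0, 0.9, 0.6]
grip_width: 1.0
grip_force: 0.0
```

```bash
python3 st.py .5625 -.2345 .1405
```

```text
t 5.45 p [ 0.5624 -0.2352  0.1698] yaw 0.714 tilt [-0.0005  0.0002] j [ 0.788  0.31  -0.527  1.611  0.161  1.265 -0.624]
f [0.  0.9 0.6] m [-0.07 -0.03  0.02] w 87.0 0.0
tool delta [ 0.0005 -0.0004  0.0293]
```

Call:
apply_moves(dp=[[0,0,0.015],[0,0,0.014],[0,0,0],[0,0,0],[0,0,0],[0,0,0],[0,0,0],[0,0,0],[0,0,0]], twist=[[0,0,0],[0,0,0],[0,0,0],[0,0,0],[0,0,0],[0,0,0],[0,0,0],[0,0,0],[0,0,0]], fingers=[0,0,0,1,1,1,1,1,1], newtons=40)

```text
time: 6.35
position: [0.5626, -0.2346, 0.1416]
tool_rot: [-2.943, -1.098, 0.0]
ft_force: [-1.1, 1.3, 1.6]
grip_width: 0.684
grip_force: 40.0
```

```bash
python3 st.py
```

```text
t 6.35 p [ 0.5626 -0.2346  0.1416] yaw 0.714 tilt [-0.0002  0.0001] j [ 0.783  0.331 -0.523  1.644  0.174  1.213 -0.635]
f [-1.1  1.3  1.6] m [ 0.19  0.2  -0.01] w 59.5 40.0005067884922
```

Call:
apply_moves(dp=[[0,0,0],[0,0,0],[0,0,0],[0,0,0],[0,0,0],[0,0,0],[0,0,0],[0,0,0],[0,0,0],[0,0,0]], twist=[[0,0,0.1],[0,0,0.15],[0,0,0.15],[0,0,0.15],[0,0,0.15],[0,0,0.15],[0,0,0.15],[0,0,0.15],[0,0,0.15],[0,0,0]], fingers=[1,1,1,1,1,1,1,1,1,1])

```text
time: 7.35
position: [0.5624, -0.232, 0.1416]
tool_rot: [-3.005, 0.909, 0.004]
ft_force: [-2.4, 4.9, 3.3]
grip_width: 0.684
grip_force: 40.0
```

```bash
python3 st.py; python3 -c "
from h import *
snap('wrist','d1')"
```

```text
t 7.35 p [ 0.5624 -0.232   0.1416] yaw -0.587 tilt [-0.0018  0.0029] j [ 0.632  0.306 -0.339  1.65   0.105  1.206 -1.889]
f [-2.4  4.9  3.3] m [ 0.98  0.78 -0.01] w 59.5 40.00634363852441
```

View pics/d1.png

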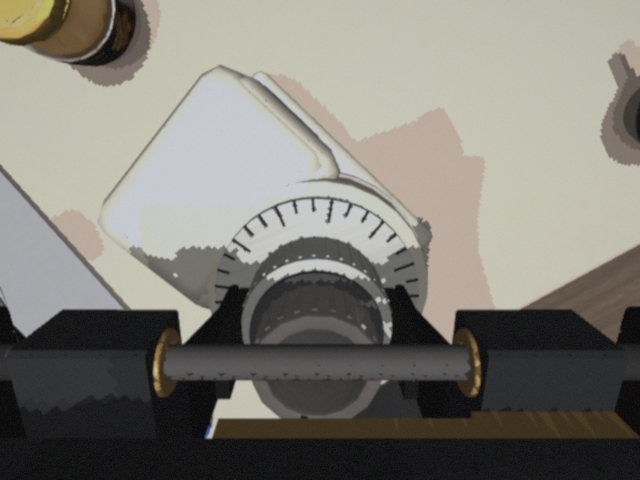

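Turned 1.30 rad with no drop in grip. The mark is hidden behind the gripper in this view. Turn back about 0.40, then lift and look.

Call:
apply_moves(dp=[[0,0,0],[0,0,0],[0,0,0],[0,0,0],[0,0,0],[0,0,0],[0,0,0],[0,0,0],[0,0,-0.02],[0,0,-0.04]], twist=[[0,0,-0.1],[0,0,-0.15],[0,0,-0.15],[0,0,0],[0,0,0],[0,0,0],[0,0,0],[0,0,0],[0,0,0],[0,0,0]], fingers=[1,1,1,1,1,0,0,0,0,0])

```text
time: 8.4
position: [0.5604, -0.2346, 0.1983]
tool_rot: [-3.126, 0.293, 0.011]
ft_force: [0.5, 0.1, 0.3]
grip_width: 0.982
grip_force: 0.0
```

```bash
python3 st.py .485 -.2545 .32
```

```text
t 8.4 p [ 0.5604 -0.2346  0.1983] yaw -0.187 tilt [-0.0065  0.0027] j [ 0.683  0.274 -0.396  1.578  0.107  1.318 -1.485]
f [0.5 0.1 0.3] m [ 0.06 -0.04 -0.03] w 85.4 0.0
tool delta [-0.0712  0.0333 -0.1212]
```

Call:
apply_moves(dp=[[0,0,-0.04],[-0.02,0.01,-0.03],[-0.03,0.013,-0.03],[-0.025,0.01,-0.02],[0,0,0],[0,0,0],[0,0,0]], twist=[[0,0,0],[0,0,0],[0,0,0],[0,0,0],[0,0,0],[0,0,0],[0,0,0]], fingers=[0,0,0,0,0,0,0])

```text
time: 9.1
position: [0.4832, -0.2528, 0.3201]
tool_rot: [-3.127, 0.29, 0.002]
ft_force: [-0.5, -0.5, 0.4]
grip_width: 1.001
grip_force: 0.0
```

```bash
cat > look.py <<'E'
import sys
from h import *
C,s=snap("wrist","tmp"); im=cv2.imread("pics/tmp.png")
u,v=[int(round(x)) for x in proj(C,(.5625,-.2345,.16))]; x0,y0=u-75,max(0,v-75)
cv2.imwrite(f"pics/{sys.argv[1]}.png",cv2.resize(im[y0:y0+150,x0:x0+150],None,fx=4,fy=4,interpolation=cv2.INTER_CUBIC))
print("crop origin",x0,y0); np.savez("pics/look.npz",p=s["position"],r=s["tool_rot"],o=[x0,y0]); print(s["position"])
E
cat > ang.py <<'E'
import sys
from h import *
d=np.load("pics/look.npz"); C=cam("wrist",{"position":d["p"],"tool_rot":d["r"]})
a=[float(x) for x in sys.argv[1:]]; P=[pix(C,d["o"][0]+a[i]/4,d["o"][1]+a[i+1]/4,z) for i,z in zip(range(0,len(a),2),(.1935,.137,.137,.137))]
c,f,m,i=P; print([p.round(4) for p in P])
for o in(c,f):
    g=lambda p:np.arctan2(*(p-o)[1::-1]); print(np.linalg.norm((m-o)[:2]),np.linalg.norm((i-o)[:2]),"ccw",g(m)-g(i))
E
python3 look.py v2
```

```text
crop origin 199 50
[ 0.48321783 -0.25275219  0.32012479]
```

View pics/v2.png

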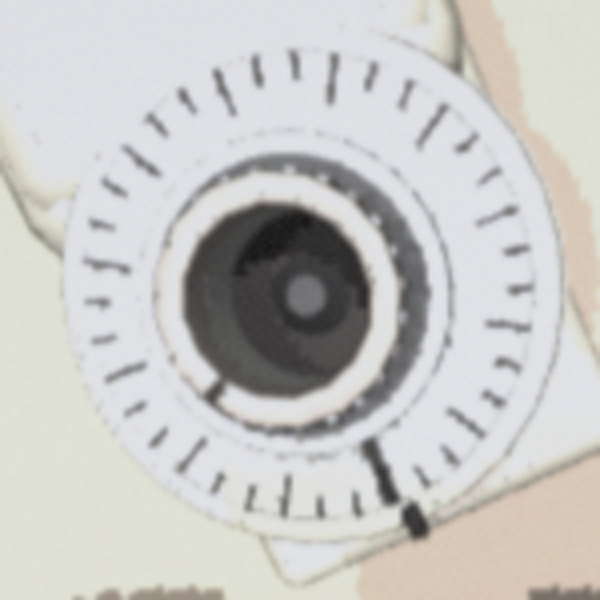

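The mark ends at (391,502) in the crop, just left (clockwise) of the pointer tip at (409,506). The ring's notch has turned to the lower left.

```bash
python3 ang.py 278 299 313 291 391 502 409 506; python3 st.py .5625 -.2345 .1405
```

```text
[array([ 0.5638, -0.2346,  0.1935]), array([ 0.5639, -0.2354,  0.137 ]), array([ 0.518 , -0.2427,  0.137 ]), array([ 0.5164, -0.2463,  0.137 ])]
0.046529549523685244 0.048815425369215716 ccw -0.06839347260434536
0.046497716784539206 0.04873029679233517 ccw -0.06924893789640185
t 9.15 p [ 0.4833 -0.2526  0.3199] yaw -0.185 tilt [-0.0016  0.0014] j [ 0.777  0.087 -0.368  1.542  0.031  1.521 -1.347]
f [-0.   0.2 -0.2] m [0.04 0.01 0.01] w 87.2 0.0
tool delta [ 0.0749 -0.0322  0.1793]
```

The mark is 0.069 rad (3 mm) past the pointer. I'll regrip the dial and bring it the rest of the way anticlockwise.

Call:
apply_moves(dp=[[0.025,-0.011,0.02],[0.03,-0.013,0.03],[0.02,-0.008,0.03],[0,0,0.04],[0,0,0.04],[0,0,0.019],[0,0,0],[0,0,0],[0,0,0],[0,0,0]], twist=[[0,0,0],[0,0,0],[0,0,0],[0,0,0],[0,0,0],[0,0,0],[0,0,0],[0,0,0],[0,0,0],[0,0,0]], fingers=[0,0,0,0,0,0,0.3,1,1,1])

```text
time: 10.15
position: [0.5627, -0.2345, 0.1418]
tool_rot: [-3.126, 0.291, 0.001]
ft_force: [3.0, 9.4, -2.1]
grip_width: 0.723
grip_force: 4.6
```

Call:
apply_moves(dp=[[0,0,0],[0,0,0],[0,0,0],[0,0,0],[0,0,0]], twist=[[0,0,0],[0,0,0],[0,0,-0.07],[0,0,0],[0,0,0]], fingers=[1,1,1,1,1])

```text
time: 10.65
position: [0.563, -0.233, 0.1417]
tool_rot: [-3.133, 0.179, 0.0]
ft_force: [1.9, 4.8, -2.8]
grip_width: 0.681
grip_force: 40.0
```

```bash
python3 st.py .563 -.2347 .1695
```

```text
t 10.65 p [ 0.563  -0.233   0.1417] yaw -0.114 tilt [0.0001 0.0033] j [ 0.693  0.315 -0.412  1.647  0.13   1.208 -1.432]
f [ 1.9  4.8 -2.8] m [ 1.14 -0.43  0.05] w 59.2 39.99804612714797
tool delta [ 0.0002  0.0016 -0.0278]
```

Call:
apply_moves(dp=[[0,0,0],[0,0,0],[0,0,0],[0,0,0],[0,0,-0.014],[0,0,-0.015],[0,0,0],[0,0,0],[0,0,0],[0,0,0]], twist=[[0,0,0],[0,0,0],[0,0,0],[0,0,0],[0,0,0],[0,0,0],[0,0,0],[0,0,0],[0,0,0],[0,0,0]], fingers=[0,0,0,0,0,0.4,1,1,1,1])

```text
time: 11.65
position: [0.5621, -0.2357, 0.1708]
tool_rot: [-3.136, 0.182, 0.002]
ft_force: [0.5, -0.5, -0.8]
grip_width: 0.628
grip_force: 0.0
```

Call:
apply_moves(dp=[[0,0,0],[0,0,0],[0,0,0],[0,0,0]], twist=[[0,0,0],[0,0,0],[0,0,0],[0,0,0]], fingers=[1,1,1,1])

```text
time: 12.05
position: [0.5625, -0.2328, 0.171]
tool_rot: [-3.133, 0.178, 0.002]
ft_force: [-0.6, 4.7, 1.3]
grip_width: 0.491
grip_force: 56.2
```

```bash
python3 st.py .563 -.2347 .1695
```

```text
t 12.05 p [ 0.5625 -0.2328  0.171 ] yaw -0.114 tilt [-0.0014  0.0032] j [ 0.695  0.293 -0.415  1.613  0.12   1.263 -1.425]
f [-0.6  4.7  1.3] m [ 0.77  0.22 -0.03] w 42.7 56.236778265447356
tool delta [0.0007 0.0018 0.0014]
```

Call:
apply_moves(dp=[[0,0,0.0001],[0,0,0.0002],[0,0,0.0002],[0,0,0.0002],[0,0,0.0002],[0,0,0.0002],[0,0,0.0001],[0,0,0],[0,0,0]], twist=[[0,0,-0.15],[0,0,-0.15],[0,0,-0.15],[0,0,-0.15],[0,0,-0.15],[0,0,-0.15],[0,0,-0.1],[0,0,-0.05],[0,0,0]], fingers=[1,1,1,1,1,1,1,1,1])

```text
time: 12.95
position: [0.5631, -0.2345, 0.1696]
tool_rot: [-2.803, -1.415, -0.002]
ft_force: [3.1, 2.2, -2.3]
grip_width: 0.498
grip_force: 45.5
```

```bash
python3 st.py
```

```text
t 12.95 p [ 0.5631 -0.2345  0.1696] yaw 0.935 tilt [0.0007 0.002 ] j [ 0.81   0.315 -0.556  1.61   0.17   1.265 -0.411]
f [ 3.1  2.2 -2.3] m [ 0.68 -0.53  0.14] w 43.3 45.52660661749542
```

Call:
apply_moves(dp=[[0,0,0],[0,0,0],[0,0,0],[0,0,0],[0,0,-0.035],[0,0,-0.04],[0,0,-0.04],[0,0,-0.035],[-0.04,0,0],[-0.04,0,0]], twist=[[0,0,0],[0,0,0],[0,0,0],[0,0,0],[0,0,0],[0,0,0.15],[0,0,0.15],[0,0,0.15],[0,0,0.15],[0,0,0.1]], fingers=[0,0,0,0,0,0,0,0,0,0])

```text
time: 13.95
position: [0.4894, -0.2681, 0.3212]
tool_rot: [3.119, 0.36, 0.003]
ft_force: [0.1, -1.3, 0.2]
grip_width: 0.999
grip_force: 0.0
```

Call:
apply_moves(dp=[[0,0,0],[0,0,0],[0,0,0]], twist=[[0,0,0],[0,0,0],[0,0,0]], fingers=[0,0,0])

```text
time: 14.25
position: [0.4899, -0.2668, 0.3201]
tool_rot: [-3.12, -0.369, -0.001]
ft_force: [-0.2, 0.5, -0.9]
grip_width: 1.001
grip_force: 0.0
```

```bash
python3 st.py; python3 look.py v3
```

```text
t 14.25 p [ 0.4899 -0.2668  0.3201] yaw 0.235 tilt [0.0003 0.0003] j [ 0.86   0.119 -0.449  1.512  0.051  1.523 -0.924]
f [-0.2  0.5 -0.9] m [ 0.02 -0.01 -0.06] w 87.0 0.0
crop origin 222 46
[ 0.48989901 -0.26683697  0.32013048]
```

View pics/v3.png

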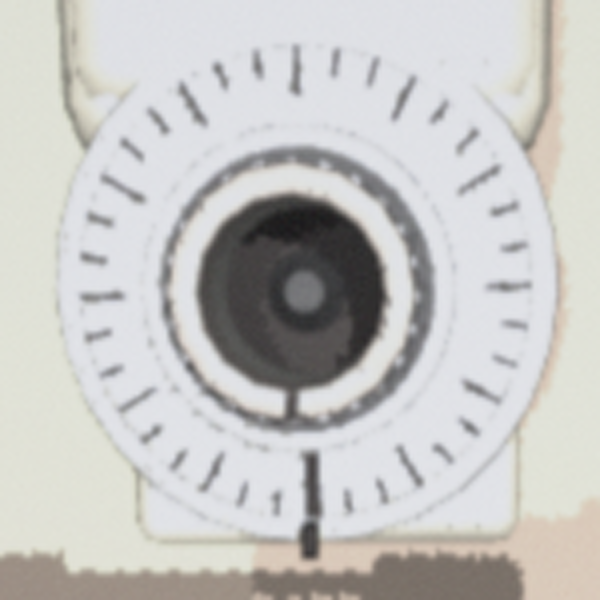

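The mark's end (315,513) lies on the pointer tip (311,520), and the notch (292,403) faces the pointer, so the dial is set and the ring tight. Next is the lid. I'll turn the hand half round so the camera stays clear of the kettle.

Call:
apply_moves(dp=[[0.006,-0.025,0],[0.009,-0.038,0],[0.009,-0.038,0],[0.009,-0.038,0],[0.009,-0.038,0],[0.009,-0.038,0],[0.009,-0.038,0],[0.009,-0.038,0],[0.005,-0.02,0],[0,0,0]], twist=[[0,0,0],[0,0,0],[0,0,0],[0,0,0],[0,0,0],[0,0,0],[0,0,0],[0,0,0],[0,0,0],[0,0,-0.15]], fingers=[0,0,0,0,0,0,0,0,0,0.4])

```text
time: 15.3
position: [0.4891, 0.058, 0.3204]
tool_rot: [-3.079, -0.618, -0.001]
ft_force: [-0.3, 0.3, 0.3]
grip_width: 0.964
grip_force: 0.0
```

Call:
apply_moves(dp=[[0,0,0],[0,0,0],[0,0,0],[0,0,0],[0,0,0],[0,0,0],[0,0,0],[0,0,0],[0,0,0],[0,0,0]], twist=[[0,0,-0.15],[0,0,-0.15],[0,0,-0.15],[0,0,-0.15],[0,0,-0.15],[0,0,-0.15],[0,0,-0.15],[0,0,-0.15],[0,0,-0.15],[0,0,-0.15]], fingers=[0.4,0.4,0.4,0.4,0.4,0.4,0.4,0.4,0.4,0.4])

```text
time: 16.3
position: [0.4895, 0.0534, 0.32]
tool_rot: [-1.836, -2.548, -0.0]
ft_force: [-0.4, 1.5, 1.0]
grip_width: 0.602
grip_force: 0.0
```

```bash
python3 st.py
```

```text
t 16.3 p [0.4895 0.0534 0.32  ] yaw 1.893 tilt [-0.0004  0.0006] j [ 0.562 -0.028 -0.701  1.648 -0.019  1.515  0.184]
f [-0.4  1.5  1. ] m [ 0.02 -0.17  0.03] w 52.4 0.0
```

Call:
apply_moves(dp=[[0,0,0],[0,0,0],[0,0,0],[0,0,0],[0,0,0],[0,0,0.03],[0,0,0.045],[0,0,0.045],[0,0,0.04],[0,0,0]], twist=[[0,0,-0.15],[0,0,-0.15],[0,0,-0.15],[0,0,-0.15],[0,0,-0.15],[0,0,-0.15],[0,0,-0.15],[0,0,-0.15],[0,0,-0.05],[0,0,0]], fingers=[0.4,0.4,0.4,0.4,0.4,0.4,0.4,0.4,0.4,0.4])

```text
time: 17.3
position: [0.4852, 0.0529, 0.1551]
tool_rot: [-0.008, -3.131, -0.002]
ft_force: [-0.2, -0.4, 0.0]
grip_width: 0.601
grip_force: 0.0
```

Call:
apply_moves(dp=[[0,0,0],[0,0,0]], twist=[[0,0,0],[0,0,0]], fingers=[0.4,0.4])

```text
time: 17.5
position: [0.4911, 0.0529, 0.1626]
tool_rot: [0.012, 3.138, 0.001]
ft_force: [-0.3, 0.2, 0.2]
grip_width: 0.601
grip_force: 0.0
```

```bash
python3 st.py; python3 -c "
from h import *
C,s=snap('wrist','lid'); np.savez('pics/lid.npz',p=s['position'],r=s['tool_rot'])"
```

```text
t 17.5 p [0.4911 0.0529 0.1626] yaw 3.134 tilt [0.0037 0.0003] j [ 0.526  0.064 -0.704  1.891  0.045  1.199  1.369]
f [-0.3  0.2  0.2] m [ 0.12 -0.13  0.02] w 52.3 0.0
```

View pics/lid.png

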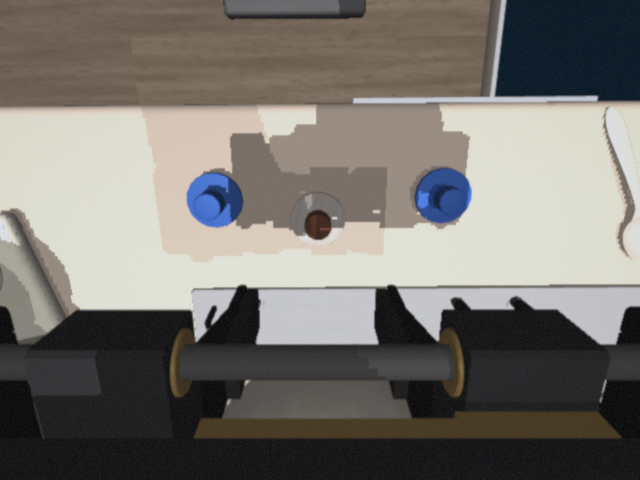

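The lid is upright: disc centre at about (317,218), dark knob top at (318,226), with the blue look-alikes on either side.

```bash
python3 - <<'E'
from h import *
d=np.load("pics/lid.npz"); C=cam("wrist",{"position":d["p"],"tool_rot":d["r"]})
k=pix(C,318,226,.036);l=pix(C,317.5,218,.013);e1=pix(C,290,218,.013);e2=pix(C,345,218,.013)
print(k,l,np.linalg.norm(e2-e1))
E
python3 st.py .485 .0525 .018
```

```text
[0.48802227 0.05326335 0.036     ] [0.48780322 0.05294289 0.013     ] 0.0444126299246555
t 17.55 p [0.4912 0.0527 0.1627] yaw 3.134 tilt [0.0043 0.    ] j [ 0.526  0.063 -0.704  1.891  0.045  1.199  1.369]
f [-0.9 -0.4  0.6] m [ 0.09 -0.16 -0.01] w 52.3 0.0
tool delta [ 0.0068 -0.0003  0.1447]
```

Call:
apply_moves(dp=[[0.003,0,0.03],[0,0,0.04],[0,0,0.035],[0,0,0.02],[0,0,0.012],[0,0,0.009],[0,0,0],[0,0,0],[0,0,0],[0,0,0]], twist=[[0,0,0],[0,0,0],[0,0,0],[0,0,0],[0,0,0],[0,0,0],[0,0,0],[0,0,0],[0,0,0],[0,0,0]], fingers=[0.4,0.4,0.4,0.4,0.4,0.4,0.4,0.4,1,1], newtons=20)

```text
time: 18.55
position: [0.487, 0.0522, 0.015]
tool_rot: [0.012, 3.14, -0.001]
ft_force: [-0.1, 0.6, 0.7]
grip_width: 0.491
grip_force: 0.0
```

```bash
python3 st.py .488 .0531 .0165
```

```text
t 18.55 p [0.487  0.0522 0.015 ] yaw 3.134 tilt [ 0.0017 -0.0004] j [ 0.464  0.263 -0.681  2.039  0.21   0.906  1.232]
f [-0.1  0.6  0.7] m [ 0.09 -0.13  0.05] w 42.7 0.0
tool delta [-0.001   0.0009 -0.0015]
```

Call:
apply_moves(dp=[[-0.001,0.0005,-0.0015],[0,0,0],[0,0,0],[0,0,0],[0,0,0],[0,0,0],[0,0,-0.01],[0,0,-0.02],[0,0,0]], twist=[[0,0,0],[0,0,0],[0,0,0],[0,0,0],[0,0,0],[0,0,0],[0,0,0],[0,0,0],[0,0,0]], fingers=[1,1,1,1,1,1,1,1,1])

```text
time: 19.45
position: [0.4891, 0.0529, 0.0479]
tool_rot: [0.012, 3.137, -0.0]
ft_force: [0.5, 0.5, -0.0]
grip_width: 0.232
grip_force: 20.0
```

```bash
python3 st.py .563 -.2347 .300
```

```text
t 19.45 p [0.4891 0.0529 0.0479] yaw 3.134 tilt [ 0.0043 -0.0003] j [ 0.485  0.211 -0.697  2.012  0.165  0.969  1.267]
f [ 0.5  0.5 -0. ] m [ 0.08 -0.17 -0.04] w 20.2 19.99985923199923
tool delta [-0.0773 -0.2871 -0.2517]
```

Call:
apply_moves(dp=[[0,0,-0.03],[0,0,-0.04],[0,0,-0.04],[0,0,-0.04],[0,0,-0.04],[-0.005,-0.02,-0.02],[-0.0095,-0.036,0],[-0.0095,-0.036,0],[-0.0095,-0.036,0],[-0.0095,-0.036,0]], twist=[[0,0,0],[0,0,0],[0,0,0],[0,0,0],[0,0,0],[0,0,0],[0,0,0],[0,0,0],[0,0,0],[0,0,0]], fingers=[1,1,1,1,1,1,1,1,1,1])

```text
time: 20.45
position: [0.5288, -0.1132, 0.2552]
tool_rot: [-0.012, -3.141, 0.001]
ft_force: [0.7, -0.0, -0.0]
grip_width: 0.234
grip_force: 20.0
```

Call:
apply_moves(dp=[[-0.0095,-0.036,0],[-0.0095,-0.036,0],[-0.0095,-0.036,0],[-0.004,-0.012,0],[0,0,0],[0,0,0],[0,0,0]], twist=[[0,0,0],[0,0,0],[0,0,0],[0,0,0],[0,0,0],[0,0,0],[0,0,0]], fingers=[1,1,1,1,1,1,1])

```text
time: 21.15
position: [0.5607, -0.2294, 0.2558]
tool_rot: [0.007, 3.142, 0.001]
ft_force: [1.2, -0.6, -0.6]
grip_width: 0.234
grip_force: 20.0
```

```bash
python3 st.py .5635 -.2346 .2015; python3 -c "
from h import *
C,s=snap('wrist','hold'); print(proj(C,(.5635,-.2346,.192)))"
```

```text
t 21.15 p [ 0.5607 -0.2294  0.2558] yaw 3.137 tilt [0.0001 0.0006] j [ 0.757  0.249 -0.495  1.503  0.118  1.42   1.823]
f [ 1.2 -0.6 -0.6] m [ 0.12 -0.14 -0.01] w 20.4 19.999995989871767
tool delta [-0.0028 -0.0052  0.0543]
(np.float64(309.2782048006478), np.float64(263.83972629200366))
```

View pics/hold.png

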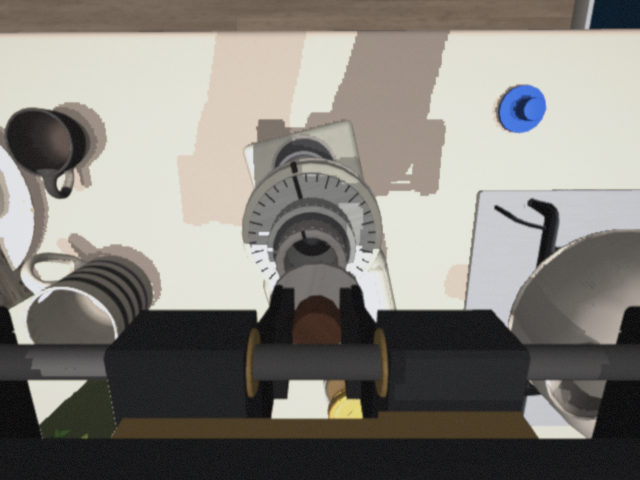

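The lid is held level over the throat, and the mark still meets the pointer at about (296,165). I'll align, then lower.

Call:
apply_moves(dp=[[-0.0028,-0.0052,0.02],[0,0,0.015],[0,0,0.006],[0,0,0],[0,0,0],[0,0,0]], twist=[[0,0,0],[0,0,0],[0,0,0],[0,0,0],[0,0,0],[0,0,0]], fingers=[1,1,1,1,1,1])

```text
time: 21.8
position: [0.5637, -0.237, 0.2156]
tool_rot: [0.012, 3.14, -0.001]
ft_force: [0.1, 0.2, 0.5]
grip_width: 0.23
grip_force: 20.0
```

```bash
python3 st.py .5635 -.2346 .2015
```

```text
t 21.8 p [ 0.5637 -0.237   0.2156] yaw 3.134 tilt [ 0.0013 -0.0006] j [ 0.759  0.278 -0.489  1.55   0.133  1.346  1.82 ]
f [0.1 0.2 0.5] m [ 0.04 -0.1   0.04] w 20.0 19.999954880721308
tool delta [0.0003 0.0024 0.0141]
```

Call:
apply_moves(dp=[[0,0.002,0],[0,0,0.003],[0,0,0.003],[0,0,0.003],[0,0,0.003],[0,0,0.002],[0,0,0]], twist=[[0,0,0],[0,0,0],[0,0,0],[0,0,0],[0,0,0],[0,0,0],[0,0,0]], fingers=[1,1,1,1,1,1,1])

```text
time: 22.5
position: [0.5631, -0.2351, 0.2003]
tool_rot: [-0.012, -3.141, -0.0]
ft_force: [-0.5, -0.5, -0.5]
grip_width: 0.234
grip_force: 20.0
```

```bash
python3 st.py .5635 -.2346 .2015
```

```text
t 22.5 p [ 0.5631 -0.2351  0.2003] yaw 3.134 tilt [-0.0005  0.0002] j [ 0.756  0.285 -0.489  1.572  0.137  1.319  1.813]
f [-0.5 -0.5 -0.5] m [ 0.07 -0.1  -0.01] w 20.4 20.00000505835757
tool delta [-0.0004  0.0005 -0.0012]
```

No contact force at 0.2003, so the spigot is in the bore. Lower a touch more and release.

Call:
apply_moves(dp=[[0,0,0.001],[0,0,0.0005],[0,0,0],[0,0,0],[0,0,0],[0,0,0],[0,0,0],[0,0,-0.02],[0,0,-0.04],[0,0,-0.04]], twist=[[0,0,0],[0,0,0],[0,0,0],[0,0,0],[0,0,0],[0,0,0],[0,0,0],[0,0,0],[0,0,0],[0,0,0]], fingers=[1,1,1,0.6,0.4,0.2,0.2,0.2,0.2,0.2])

```text
time: 23.5
position: [0.5627, -0.235, 0.2994]
tool_rot: [-0.012, -3.14, -0.001]
ft_force: [0.0, -0.5, 1.3]
grip_width: 0.758
grip_force: 0.0
```

Call:
apply_moves(dp=[[-0.01,0,-0.02],[0,0,0],[0,0,0]], twist=[[0,0,0],[0,0,0],[0,0,0]], fingers=[0.2,0.2,0.2])

```text
time: 23.8
position: [0.5733, -0.2351, 0.3187]
tool_rot: [-0.012, -3.141, -0.0]
ft_force: [0.0, -0.2, -0.2]
grip_width: 0.799
grip_force: 0.0
```

```bash
python3 st.py; python3 look.py fin
```

```text
t 23.8 p [ 0.5733 -0.2351  0.3187] yaw 3.134 tilt [-0.0003  0.0001] j [ 0.74   0.265 -0.495  1.36   0.125  1.547  1.82 ]
f [ 0.  -0.2 -0.2] m [ 0.1  -0.14  0.02] w 69.5 0.0
crop origin 243 132
[ 0.57327215 -0.23507574  0.31873314]
```

View pics/fin.png

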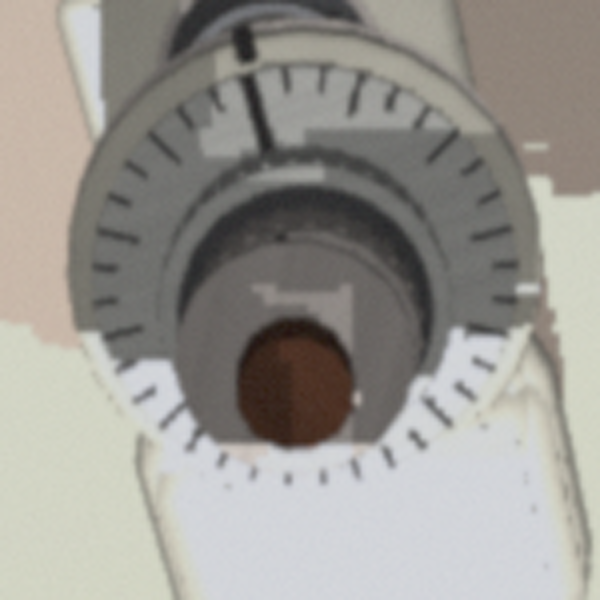

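The lid sits on the ring and the mark (250,78) meets the pointer (247,60). One numeric check of the lid's height and centre before I hand it in.

Run:
```python
from h import *
d=np.load("pics/look.npz"); C=cam("wrist",{"position":d["p"],"tool_rot":d["r"]}); o=d["o"]
print("knob top",pix(C,o[0]+296/4,o[1]+375/4,.220)); 
for r,z in((.0225,.197),(.0225,.205)): print(z,[np.round((np.array(proj(C,(.5635+a,-.2346+b,z)))-o)*4) for a,b in((0,r),(0,-r),(-r,0))])
```

```text
knob top [ 0.56179673 -0.23550047  0.22      ]
0.197 [array([423., 350.]), array([179., 351.]), array([300., 229.])]
0.205 [array([427., 361.]), array([176., 363.]), array([300., 237.])]
```

The disc's upper edge could mean either a 2 mm offset or a lifted lid, so I'll triangulate the brown knob from the wrist and side cameras.

Run:
```python
from h import *
d=np.load("pics/look.npz"); W=cam("wrist",{"position":d["p"],"tool_rot":d["r"]}); S=cam("side"); T=cam("top")
def brown(im,c,h):
    x,y=[int(v) for v in c]; x0,y0=max(0,x-h),max(0,y-h); w=im[y0:y0+2*h,x0:x0+2*h].astype(int); r,g,b=w[...,2],w[...,1],w[...,0]
    m=((r>1.5*g)&(r>1.6*b)&(r>30)&(r<150)).astype(np.uint8); n,L,st,ce=cv2.connectedComponentsWithStats(m)
    if n<2: return None
    i=1+st[1:,4].argmax(); return ce[i]+[x0,y0],st[i]
p0=(.5635,-.2346,.215)
for n,C,im,h in(("wrist",W,cv2.imread("pics/tmp.png"),60),("side",S,get_image("side")[...,::-1],14),("top",T,get_image("top")[...,::-1],14)):
    print(n,proj(C,p0),brown(im,proj(C,p0),h),[np.round(proj(C,(.5635,-.2346,z)),1) for z in(.211,.219)])
```

```text
wrist (np.float64(318.31050992027724), np.float64(226.18189978776525)) (array([318.11873351, 228.36411609]), array([ 46,  47,  26,  30, 379], dtype=int32)) [array([318.3, 224.7]), array([318.3, 227.8])]
side (np.float64(352.8676875215291), np.float64(244.57326868019115)) (array([353.88, 245.76]), array([14, 13,  5,  7, 25], dtype=int32)) [array([352.8, 245.7]), array([353. , 243.5])]
top (np.float64(393.94205362287767), np.float64(209.66198458805758)) (array([391. , 210.5]), array([12, 15,  1,  2,  2], dtype=int32)) [array([393.7, 209.9]), array([394.2, 209.4])]
```

The side camera puts the knob at row 245.8. That matches the seated height (245.7) rather than 8 mm too high (243.5), so I'm handing in.

```bash
python3 -c "
from bench import ctrl
print(ctrl.close_job())"
```

```text
the job is handed in; nothing more can be done
None
```

I handed the job in at about 24 s of the 64 s limit, with no verdict returned: the set mark is at the pointer after a final anticlockwise turn, the lock ring is tight, and the lid is seated on the throat. The glass, mug and spoon were never touched.

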